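Open a lidded bolt bin by its lever for a stock check and let the lid down softly

ROBOT

A 6-joint arm with a two-finger parallel gripper is mounted at the origin on the work surface. World frame = base frame: x ahead of the robot, y to its left, z up, the work surface at z = 0. Lengths are in m, angles in rad, forces in N, time in s.
With the tool pointing down it reaches from about 0.3 to 0.75 m from the base axis. Payload 8.5 kg.
Tool frame: the origin (TCP) lies at the very end of the fingers, on their centre line; the grasp point (between the pads) lies 19 mm behind it; z points along the fingers, y is the direction in which the jaws open and shut (so a half turn about z gives the same grasp; the last joint's range is limited). The gripper opens to 85 mm and grips with 20 to 120 N. Pads are 22 mm wide; open, the fingers measure 114 mm over their backs; the gripper's body (76 mm by 85 mm) begins 54 mm behind the grasp point. The pads swing forward as they close: fully open they stand 13 mm farther back than shut.
Start: joints at [0.933, 0.381, 1.297, -0, 1.464, -0.215], TCP at [0.226, 0.502, 0.231] pointing down, gripper open.
Joint ranges: [-3.11, 3.11], [-0.89, 2.33], [0.22, 2.48], [-1.42, 4.56], [0.17, 2.85], [-2.88, 2.88]. Speed limits (rad/s): [2.39, 2.39, 3.14, 3.14, 3.14, 3.14].

INTERFACE

Orientations are given as a 3x3 rotation matrix whose columns are the frame's x, y, z axes.
In Python, from workcell import robot gives the robot as it stands.
- The arm moves only by the tool drive_tool, never from a script. Its argument "deltas" is a list of rows, each a list of 2 entries, a list of its own where there are three numbers: the shift along the world's x, y, z in mm, then the turn, a rotation vector about the world's x, y, z in degrees. In form: [[[x, y, z], [wx, wy, wz]], ...]. A call has 1 to 12 rows; each row is the pose to reach, as a shift and turn from the pose commanded when the call began; what a row does not reach only later rows make up. A row lasts 1/12 s, in which the tool goes at most 41.7 mm and 7.16 degrees, less where a joint would pass 70% of its speed; a pose out of reach is approached as far as the arm can. A call with a gripper value outside its range is refused whole. "grip" is the closure in counts, from 0 (fully open) to 255 (shut), set as the call begins (left out, the last holds). The fingers move at their own pace and stop on an object; "squeeze" is the grip in N (left out, the last holds). Time passes only in rows, so rows that repeat a pose let the fingers close. It gives the time, the measured TCP pose, the force and the opening at its end, in the units of the state.
- robot.get_obs(): the state, without advancing time (a new reading comes with each control period).
- robot.read_camera(name): name is "scene" or "top"; returns the picture (400x640x3 uint8, blue, green, red); there is no depth.
- robot.camera_model(name): a dict with "camera_matrix" (3x3 intrinsics, pixels), "view" (4x4, takes a point from world to camera coordinates). Camera axes: x right, y up, looking along -z (the intrinsics and any distortion apply to the point x, -y, -z); pixel columns grow to the right and rows downward; lengths in m; the calibration is good to about 2 mm. A picture is of the moment at which its call begins. camera_model takes no time and is no camera call.
- robot.job_done(): hands the job in, once; it reports no verdict.
Trained networks look in the newest picture that a camera, given by its name, has taken for a name from the list of things; names that differ only in an ending like _2 or _b are one class to them, and where a whole thing is asked for, a point or a joint stands for the part that bears it (a point fixed in the world has none). Each returns a list of dicts, best first, with "confidence" (0 to 1); they miss things now and then, are a little off and sometimes report something else, mostly with a low value. They report only what shows in the picture. A call takes as long as a camera call.
- robot.silhouettes(camera, query): "mask" (400x640 bool, what is visible of it) and "location" ([column, row] in pixels, amid what is visible of it).
The state is a dict: "t": time; "q": joint angles; "joint_vel": joint speeds; "tau": joint torques, N m; "ee_pos": TCP position; "orientation": TCP orientation; "contact_force": force on the tool from outside, world axes, zero at the start; "moment": the same for the moment, N m; "opening": opening from 0.0 (shut) to 1.0 (fully open).
Only numpy, scipy, OpenCV 4.12 (cv2) and the standard library are available. Lean on these libraries where they do the work, as an engineer would, in place of code of your own. Each camera call takes 0.05 s, during which the arm holds its last target. There are 200 camera calls.

TASK

Show the bolt stock to the camera above: with the fingertips, press the yellow lever of the blue bin all the way down so that the lid stands fully open, and keep it open for about three seconds. Then ease the lever back up so that the lid comes down gently and shuts without slamming, and move the hand clear. Only press the lever: do not touch the lid, and leave the bolt, nut, jar and wrench around the bin where they are.

Things in the scene. Friction and masses are not known exactly. Their poses are not given: they have to be found in the camera images.
- bin: Blue parts bin fixed to the work surface, 200 mm deep (x) x 160 mm wide (y) x 130 mm high, with a 16 mm thick housing on each side and a flat lid on top. Origin: centre of its underside. Its own -x axis points out of its front, the side where the yellow lever sticks out; z is up. The bin does not move, but stands at another place and yaw each time.
- lever_pad (a point): Where to press: centre of the black rubber pad on the lever's upper face, 90 mm out from the hinge, 25 mm short of the tip. Moves with the lever: about 111 mm above the work surface when released (lever sloping 0.25 rad up to its tip), about 67 mm when fully pressed (0.25 rad down).
- lever_hinge (a point): Hinge of the lever, 18 mm in front of the bin's front wall, 85 mm above the work surface; the hinge axis is the bin's y axis. Fixed to the bin.
- lever (a joint): Yellow plate 90 mm wide (bin's y), 115 mm long from hinge to tip, 6 mm thick, sticking out of the bin's front; nothing under it. Angle in rad: 0 released (up), 0.5 fully pressed, at a firm stop. Pressing takes about 3 to 6 N on the pad. Linked to the lid inside the bin: lid angle = 2.2 x lever angle.
- lid (a joint): Angle of the lid in rad: 0 shut, about 1.1 fully open (front edge up, hinge along the top of the bin's far wall). The lid's weight drives lid and lever back: when the lever is let go the lid falls and slams, even from ten degrees. Lowered at up to 1 rad/s it lands softly.
- bolt: Rusty loose hex bolt standing on its head, 93 mm high, shank 20 mm, head 32 mm across flats. Origin: centre of its underside. Leave alone.
- nut: Loose zinc hex nut lying flat, 46 mm across flats, 24 mm high. Origin: centre of its underside. Leave alone.
- jar: Loose clear jar with a red cap, 56 mm across, 75 mm high. Origin: centre of its underside. Leave alone.
- wrench: Loose steel wrench lying flat, 170 mm long along its x axis. Leave alone.
- lid_front (a point): Middle of the lid's front edge, on its upper face; moves with the lid. The lid is a light blue plate 206 x 168 x 5 mm, hinged along the top of the bin's far wall; shut, its top is 137 mm above the work surface. Not to be touched.

How it is judged:
On the way, in this order (a step that is already met when the one before it is completed fails the run):
1. the fingers hold the lever down so that the lid stands fully open (over 0.98 rad) (value of joint lid above 0.98 rad and contact force between the fingers and lever above 0.3 N), for 2 s.
2. the lid is shut again (value of joint lid below 0.03 rad), for 0.2 s.
At the end, for the whole second after the job is handed in: The lid has stood fully open (over 0.98 rad) for at least 2 s, is shut again (under 0.03 rad) with the lever up (under 0.02 rad), and bolt, nut, jar and wrench are within 10 mm of where they were, the bolt upright (value of joint lid below 0.03 rad and value of joint lever below 0.02 rad and distance of each of bolt, nut, jar, wrench from where it was at the start of the episode below 0.01 m and angle between bolt's own z axis and vertical below 0.1 rad); the robot touches nothing.
It fails at once if the lid slams or is let fall: it closes faster than 2 rad/s over its last 0.2 rad, or faster than 3 rad/s anywhere (velocity of joint lid below -3 rad/s or (value of joint lid below 0.2 rad and velocity of joint lid below -2 rad/s)).
It fails at once if the lid itself is touched (contact force between lid and anything else above 0.5 N).
It fails at once if bolt, nut, jar or wrench is pushed, lifted or knocked over (distance of any of bolt, nut, jar, wrench from where it was at the start of the episode above 0.015 m or angle between bolt's own z axis and vertical above 0.25 rad).
It also fails if it takes over 42 s, if anything falls off the work surface, if the arm or the gripper's body presses on something with over 40 N, if the wrist force passes 120 N, or if a joint passes its speed limit or range.

## Working session

There is one attempt and no reset: what is moved stays moved. The work goes in short steps, Python scripts to look and compute and a tool call to move; the robot and the scene stay as the last step left them, time stands still between calls to the robot, and variables do not carry over. Pictures are saved under pics/ and viewed, about 8 in all and at most 12, crops included, and the job is handed in when it is done.

Besides the shell and the picture viewer there is one more tool, called in YAML: its name, and indented under it one key for each argument. drive_tool: Moves the arm, as the interface text tells. Its arguments: {"type":"object","properties":{"deltas":{"type":"array","items":{"type":"array"}},"grip":{"type":"number"},"squeeze":{"type":"number"}},"required":["deltas"]}

```bash
mkdir -p pics
python3 - <<'E'
from workcell import robot
import cv2,numpy as np
np.set_printoptions(precision=4,suppress=True)
for c in("top","scene"):
    im=robot.read_camera(c); cv2.imwrite(f"pics/{c}0.png",im)
    m=robot.camera_model(c);print(c,m)
    for q in("bin","lever_pad","lid","bolt","nut","jar","wrench"):
        for d in robot.silhouettes(c,q)[:2]: print(q,round(d["confidence"],2),np.array(d["location"]),d["mask"].sum(),[int(v) for v in cv2.boundingRect(d["mask"].astype(np.uint8))])
o=robot.get_obs();print(o)
E
```

```text
top {'camera_matrix': array([[515.7645,   0.    , 324.8492],
       [  0.    , 515.7645, 195.3375],
       [  0.    ,   0.    ,   1.    ]]), 'view': array([[ 0.0228, -0.9997, -0.0086,  0.0808],
       [ 0.9863,  0.0211,  0.1633, -0.6294],
       [-0.1631, -0.0122,  0.9865, -1.1662],
       [ 0.    ,  0.    ,  0.    ,  1.    ]])}
bin 0.6 [258.8 201.2] 10476 [214, 139, 89, 153]
lever_pad 0.57 [261.7 267. ] 1949 [239, 241, 41, 51]
lid 0.9 [256.2 189.7] 6958 [218, 139, 77, 96]
lid 0.63 [210.8 259.8] 221 [199, 257, 21, 14]
bolt 0.8 [210.3 260.8] 220 [199, 257, 22, 13]
bolt 0.66 [258.3 187. ] 7132 [218, 139, 78, 96]
nut 0.74 [322.8 260.7] 297 [316, 250, 19, 21]
nut 0.4 [207.9 261.9] 209 [199, 257, 21, 14]
jar 0.71 [341.  198.3] 480 [330, 184, 24, 26]
wrench 0.75 [185.1 189.4] 429 [158, 179, 57, 22]
scene {'camera_matrix': array([[383.1951,   0.    , 325.2554],
       [  0.    , 383.1951, 199.4058],
       [  0.    ,   0.    ,   1.    ]]), 'view': array([[-0.8727,  0.488 , -0.0186,  0.4953],
       [-0.2848, -0.4777,  0.8311,  0.1103],
       [ 0.3967,  0.7305,  0.5559, -1.1965],
       [ 0
[... 200 characters left out ...]
.5 284.9] 584 [455, 260, 23, 45]
bolt 0.2 [359.7 243.9] 7375 [290, 200, 146, 94]
jar 0.94 [314.5 217.7] 372 [303, 207, 23, 22]
wrench 0.67 [411. 373.] 1268 [367, 332, 93, 68]
{'t': 0.8, 'q': array([ 0.9327,  0.3806,  1.2974,  0.    ,  1.4636, -0.2153]), 'joint_vel': array([-0.0021,  0.0008,  0.0006, -0.0012, -0.0005, -0.0006]), 'tau': array([ -0.0001, -44.831 , -23.1449,  -0.0002,   0.0006,   0.    ]), 'ee_pos': array([0.2257, 0.5016, 0.2313]), 'orientation': array([[-0.9119,  0.4103, -0.    ],
       [ 0.4103,  0.9119,  0.    ],
       [ 0.    ,  0.    , -1.    ]]), 'contact_force': array([-0.4045, -0.9582, -0.0414]), 'moment': array([0.0225, 0.0521, 0.039 ]), 'opening': 0.9984812557066578}
```

```bash
cat > h.py <<'E'
from workcell import robot
import cv2,numpy as np
np.set_printoptions(precision=4,suppress=True)
def proj(c,P):
    m=robot.camera_model(c);V=m["view"];p=np.atleast_2d(P)@V[:3,:3].T+V[:3,3]
    p=p*[1,-1,-1];u=p@m["camera_matrix"].T;return u[:,:2]/u[:,2:]
def ray(c,uv,z):
    m=robot.camera_model(c);V=m["view"];R=V[:3,:3]
    d=np.linalg.solve(m["camera_matrix"],[*uv,1])*[1,-1,-1];d=R.T@d;o=-R.T@V[:3,3]
    return o+d*(z-o[2])/d[2]
def lever(th,pt): # lever pts: along s, across y, -> bin frame; th = slope up
    s,y,n=pt;return [-0.118-s*np.cos(th)-n*np.sin(th)*-1,y,0.085+s*np.sin(th)+n*np.cos(th)]
E
python3 - <<'E'
from h import *
# fit bin pose: lid corners vs masks in the top+scene views
from scipy.optimize import least_squares
ms={c:max(robot.silhouettes(c,"lid"),key=lambda d:d["confidence"])["mask"].astype(np.uint8) for c in("top","scene")}
qs={}
for c,m in ms.items():
    k=max(cv2.findContours(m,0,2)[0],key=cv2.contourArea);qs[c]=cv2.approxPolyDP(k,8,True)[:,0];print(c,qs[c].tolist())
    print([ray(c,q,.137)[:2] for q in qs[c]])
E
python3 - <<'E'
import cv2,numpy as np
a=cv2.imread('pics/top0.png')[110:310,130:380];b=cv2.imread('pics/scene0.png')[180:400,270:500]
a=cv2.resize(a,(640,512));b=cv2.resize(b,None,fx=2.2,fy=2.2)
cv2.imwrite('pics/a.png',a);cv2.imwrite('pics/b.png',b)
E
```

```text
top [[290, 141], [219, 144], [221, 233], [294, 231]]
[array([0.7348, 0.1744]), array([0.7246, 0.3329]), array([0.5256, 0.3174]), array([0.5335, 0.1588])]
scene [[435, 244], [377, 201], [290, 236], [340, 292]]
[array([0.5227, 0.3226]), array([0.5311, 0.1595]), array([0.7348, 0.1718]), array([0.7256, 0.3343])]
```

View pics/a.png

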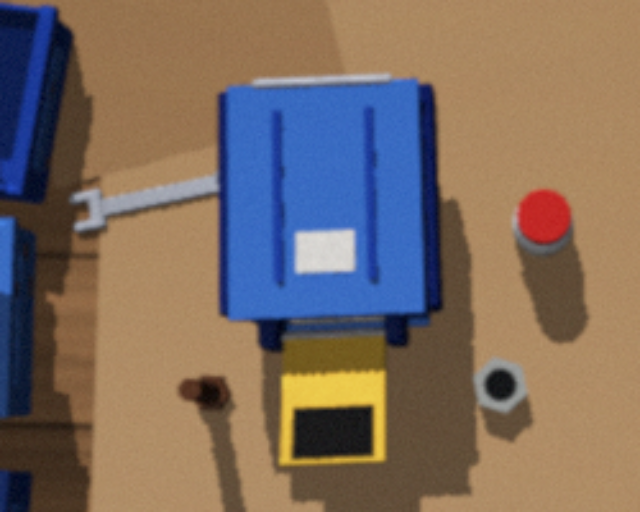

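View pics/b.png

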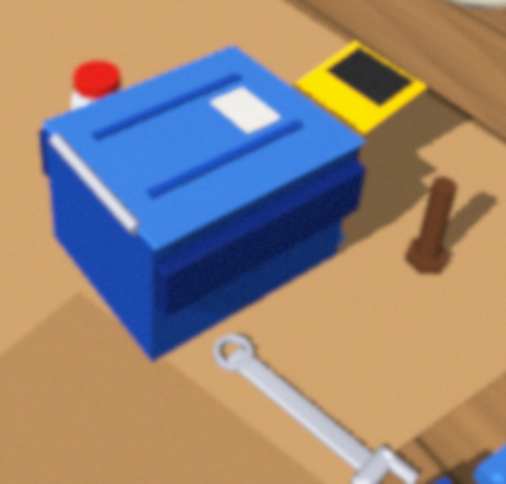

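The top view shows the bin with its lever toward the robot, the black pad at about (260, 279) and the bolt left of it at (212, 262). The scene view shows the pad at about (438, 215). The nut, jar and wrench are clear of the lever.

Run:
```python
from h import *
for c,uv in(("top",(260.1,278.75)),("scene",(438.2,215))): print(c,ray(c,uv,.111))
# pad by dark-pixel centroid inside lever region
for c,(x0,y0,w,h) in(("top",(236,262,48,34)),("scene",(404,198,60,46))):
    g=cv2.imread(f"pics/{c}0.png").max(2)[y0:y0+h,x0:x0+w]<60
    n,l,s,ct=cv2.connectedComponentsWithStats(g.astype(np.uint8));print(c,[(ray(c,ct[i]+[x0,y0],.111)[:2],s[i][4]) for i in range(1,n) if s[i][4]>100])
print("bolt",ray("top",(212,262),0.02),"nut",ray("top",(325,260),.02))
```

```text
top [0.4295 0.2315 0.111 ]
scene [0.4293 0.2356 0.111 ]
top [(array([0.4305, 0.2326]), np.int32(538))]
scene [(array([0.4288, 0.2335]), np.int32(366))]
bolt [0.4663 0.3598 0.02  ] nut [0.4771 0.0912 0.02  ]
```

drive_tool:
  deltas:
    - [[20, -27, 0], [0, 0, 4]]
    - [[40, -54, 0], [0, 0, 8]]
    - [[60, -81, 0], [0, 0, 12]]
    - [[80, -108, 0], [0, 0, 16]]
    - [[100, -135, 0], [0, 0, 20]]
    - [[120, -162, 0], [0, 0, 24]]
    - [[140, -189, 0], [0, 0, 27]]
    - [[160, -216, 0], [0, 0, 27]]
    - [[180, -243, 0], [0, 0, 27]]
    - [[195, -267, 0], [0, 0, 27]]
    - [[195, -267, 0], [0, 0, 27]]
    - [[195, -267, 0], [0, 0, 27]]
  grip: 255

```text
t: 1.9
ee_pos: [0.4213, 0.2336, 0.2313]
orientation: [[-0.999, -0.046, -0.0], [-0.046, 0.999, 0.0], [0.0, 0.0, -1.0]]
contact_force: [-0.9, 1.3, -1.1]
opening: 0.0
```

The pad is at about (0.430, 0.233). I'll come down to just above it.

drive_tool:
  deltas:
    - [[3, 0, -20], [0, 0, 0]]
    - [[6, 0, -40], [0, 0, 0]]
    - [[6, 0, -60], [0, 0, 0]]
    - [[6, 0, -80], [0, 0, 0]]
    - [[6, 0, -95], [0, 0, 0]]
    - [[6, 0, -103], [0, 0, 0]]
    - [[6, 0, -107], [0, 0, 0]]
    - [[6, 0, -107], [0, 0, 0]]
    - [[6, 0, -107], [0, 0, 0]]

```text
t: 2.65
ee_pos: [0.4269, 0.235, 0.125]
orientation: [[-0.999, -0.049, 0.001], [-0.049, 0.999, 0.0], [-0.001, 0.0, -1.0]]
contact_force: [1.1, -0.1, 1.4]
opening: -0.001
```

Run:
```python
from h import *
print(robot.get_obs()["ee_pos"],robot.get_obs()["contact_force"])
im=robot.read_camera("scene");a=cv2.resize(im[100:340,280:500],None,fx=2.4,fy=2.4);cv2.imwrite("pics/c.png",a)
print(proj("scene",robot.get_obs()["ee_pos"]))
```

```text
[0.4269 0.235  0.125 ] [ 1.0951 -0.0857  1.3933]
[[439.8073 208.8999]]
```

View pics/c.png

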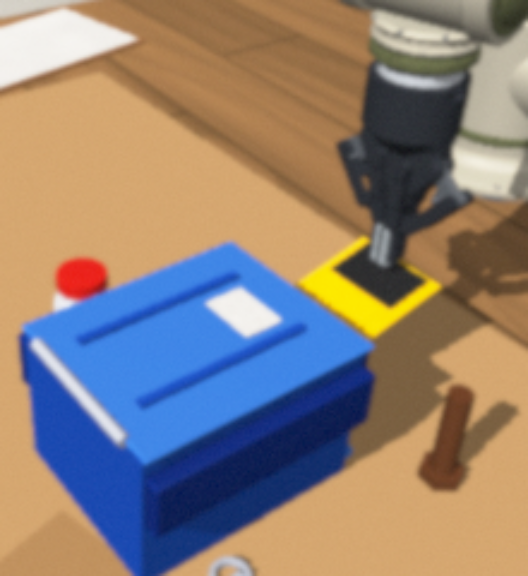

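The closed fingertips are just above the pad, at about (380, 265) in this crop, and the bolt is well clear. Now I'll press.

drive_tool:
  deltas:
    - [[0, 0, -3], [0, 0, 0]]
    - [[0, 0, -6], [0, 0, 0]]
    - [[0, 0, -9], [0, 0, 0]]
    - [[0, 0, -12], [0, 0, 0]]
    - [[0, 0, -15], [0, 0, 0]]
    - [[0, 0, -18], [0, 0, 0]]
    - [[0, 0, -21], [0, 0, 0]]
    - [[0, 0, -24], [0, 0, 0]]
    - [[0, 0, -27], [0, 0, 0]]
    - [[0, 0, -30], [0, 0, 0]]
    - [[0, 0, -33], [0, 0, 0]]
    - [[0, 0, -36], [0, 0, 0]]

```text
t: 3.7
ee_pos: [0.4259, 0.2345, 0.0883]
orientation: [[-0.999, -0.048, -0.002], [-0.048, 0.999, -0.0], [0.002, -0.0, -1.0]]
contact_force: [-4.0, 0.4, 5.5]
opening: 0.006
```

drive_tool:
  deltas:
    - [[0, 0, -3], [0, 0, 0]]
    - [[0, 0, -6], [0, 0, 0]]
    - [[0, 0, -9], [0, 0, 0]]
    - [[0, 0, -11], [0, 0, 0]]
    - [[0, 0, -13], [0, 0, 0]]
    - [[0, 0, -15], [0, 0, 0]]
    - [[0, 0, -15], [0, 0, 0]]
    - [[0, 0, -15], [0, 0, 0]]

```text
t: 4.37
ee_pos: [0.4267, 0.2346, 0.0733]
orientation: [[-0.999, -0.048, -0.0], [-0.048, 0.999, 0.0], [0.0, 0.0, -1.0]]
contact_force: [-1.3, 0.5, 3.7]
opening: -0.004
```

drive_tool:
  deltas:
    - [[0, 0, -1], [0, 0, 0]]
    - [[0, 0, -2], [0, 0, 0]]
    - [[0, 0, -3], [0, 0, 0]]
    - [[0, 0, -3], [0, 0, 0]]
    - [[0, 0, -3], [0, 0, 0]]

```text
t: 4.78
ee_pos: [0.4271, 0.2346, 0.0704]
orientation: [[-0.999, -0.048, 0.001], [-0.048, 0.999, 0.0], [-0.001, 0.0, -1.0]]
contact_force: [0.5, 0.1, 2.6]
opening: 0.001
```

drive_tool:
  deltas:
    - [[0, 0, -1], [0, 0, 0]]
    - [[0, 0, -2], [0, 0, 0]]
    - [[0, 0, -2], [0, 0, 0]]
    - [[0, 0, -2], [0, 0, 0]]

```text
t: 5.12
ee_pos: [0.4267, 0.2345, 0.0682]
orientation: [[-0.999, -0.048, 0.0], [-0.048, 0.999, -0.0], [-0.0, -0.0, -1.0]]
contact_force: [1.5, 0.6, 3.0]
opening: -0.001
```

drive_tool:
  deltas:
    - [[0, 0, -1], [0, 0, 0]]
    - [[0, 0, -2], [0, 0, 0]]
    - [[0, 0, -2], [0, 0, 0]]
    - [[0, 0, -2], [0, 0, 0]]

```text
t: 5.45
ee_pos: [0.427, 0.2346, 0.0673]
orientation: [[-0.999, -0.049, 0.002], [-0.049, 0.999, 0.0], [-0.002, 0.0, -1.0]]
contact_force: [-1.9, -1.6, 14.7]
opening: 0.003
```

Run:
```python
from h import *
im=robot.read_camera("scene");a=cv2.resize(im[100:340,280:500],None,fx=2.4,fy=2.4);cv2.imwrite("pics/d.png",a)
# predicted lid_front edge corners for given lid angle
c=np.array([.629,.2465]);y=.06;R=np.array([[np.cos(y),-np.sin(y)],[np.sin(y),np.cos(y)]])
for L in(.9,1.0,1.1):
    P=[[*(c+R@[.103-.206*np.cos(L),s*.084]),.135+.206*np.sin(L)] for s in(-1,1)]
    print(L,((proj("scene",P)-[280,100])*2.4).round())
```

```text
0.9 [[159.  93.]
 [320. 191.]]
1.0 [[140.  84.]
 [301. 181.]]
1.1 [[119.  76.]
 [280. 175.]]
```

View pics/d.png

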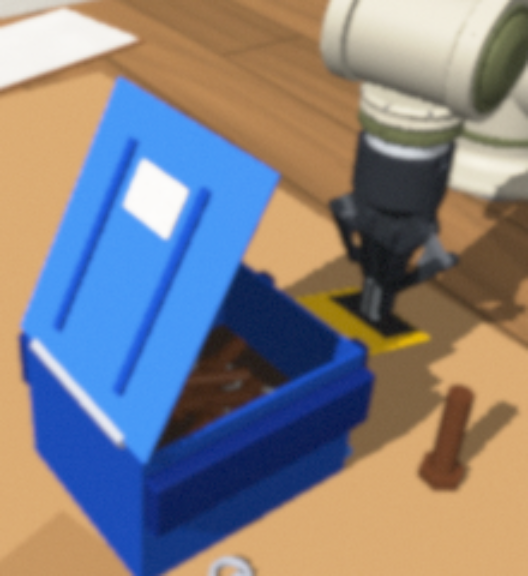

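The force has jumped to 15 N, so the lever is on its stop. The lid's front corners are at (119, 78) and (279, 176), which match the prediction for 1.1 rad, so the lid is fully open. I'll hold it for 3 s.

drive_tool:
  deltas:
    - [[0, 0, 0], [0, 0, 0]]
    - [[0, 0, 0], [0, 0, 0]]
    - [[0, 0, 0], [0, 0, 0]]
    - [[0, 0, 0], [0, 0, 0]]
    - [[0, 0, 0], [0, 0, 0]]
    - [[0, 0, 0], [0, 0, 0]]
    - [[0, 0, 0], [0, 0, 0]]
    - [[0, 0, 0], [0, 0, 0]]
    - [[0, 0, 0], [0, 0, 0]]
    - [[0, 0, 0], [0, 0, 0]]
    - [[0, 0, 0], [0, 0, 0]]
    - [[0, 0, 0], [0, 0, 0]]

```text
t: 6.5
ee_pos: [0.4269, 0.2346, 0.0673]
orientation: [[-0.999, -0.049, 0.002], [-0.049, 0.999, 0.0], [-0.002, 0.0, -1.0]]
contact_force: [-1.6, -0.6, 14.5]
opening: -0.001
```

drive_tool:
  deltas:
    - [[0, 0, 0], [0, 0, 0]]
    - [[0, 0, 0], [0, 0, 0]]
    - [[0, 0, 0], [0, 0, 0]]
    - [[0, 0, 0], [0, 0, 0]]
    - [[0, 0, 0], [0, 0, 0]]
    - [[0, 0, 0], [0, 0, 0]]
    - [[0, 0, 0], [0, 0, 0]]
    - [[0, 0, 0], [0, 0, 0]]
    - [[0, 0, 0], [0, 0, 0]]
    - [[0, 0, 0], [0, 0, 0]]
    - [[0, 0, 0], [0, 0, 0]]
    - [[0, 0, 0], [0, 0, 0]]

```text
t: 7.5
ee_pos: [0.427, 0.2346, 0.0673]
orientation: [[-0.999, -0.049, 0.002], [-0.049, 0.999, 0.0], [-0.002, 0.0, -1.0]]
contact_force: [-0.8, -0.9, 15.2]
opening: 0.0
```

drive_tool:
  deltas:
    - [[0, 0, 0], [0, 0, 0]]
    - [[0, 0, 0], [0, 0, 0]]
    - [[0, 0, 0], [0, 0, 0]]
    - [[0, 0, 0], [0, 0, 0]]
    - [[0, 0, 0], [0, 0, 0]]
    - [[0, 0, 0], [0, 0, 0]]
    - [[0, 0, 0], [0, 0, 0]]
    - [[0, 0, 0], [0, 0, 0]]
    - [[0, 0, 0], [0, 0, 0]]
    - [[0, 0, 0], [0, 0, 0]]

```text
t: 8.33
ee_pos: [0.427, 0.2346, 0.0673]
orientation: [[-0.999, -0.049, 0.002], [-0.049, 0.999, 0.0], [-0.002, 0.0, -1.0]]
contact_force: [-1.6, -0.9, 15.4]
opening: -0.002
```

drive_tool:
  deltas:
    - [[0, 0, 1], [0, 0, 0]]
    - [[0, 0, 2], [0, 0, 0]]
    - [[0, 0, 4], [0, 0, 0]]
    - [[0, 0, 6], [0, 0, 0]]
    - [[0, 0, 8], [0, 0, 0]]
    - [[0, 0, 10], [0, 0, 0]]
    - [[0, 0, 12], [0, 0, 0]]
    - [[0, 0, 14], [0, 0, 0]]
    - [[0, 0, 16], [0, 0, 0]]
    - [[0, 0, 18], [0, 0, 0]]
    - [[0, 0, 20], [0, 0, 0]]
    - [[0, 0, 22], [0, 0, 0]]

```text
t: 9.33
ee_pos: [0.4267, 0.2345, 0.0886]
orientation: [[-0.999, -0.048, 0.0], [-0.048, 0.999, 0.0], [-0.0, 0.0, -1.0]]
contact_force: [-3.1, 0.0, 4.1]
opening: -0.004
```

drive_tool:
  deltas:
    - [[0, 0, 1.5], [0, 0, 0]]
    - [[0, 0, 3], [0, 0, 0]]
    - [[0, 0, 4.5], [0, 0, 0]]
    - [[0, 0, 6], [0, 0, 0]]
    - [[0, 0, 7.5], [0, 0, 0]]
    - [[0, 0, 9], [0, 0, 0]]
    - [[0, 0, 10.5], [0, 0, 0]]
    - [[0, 0, 12], [0, 0, 0]]
    - [[0, 0, 13.5], [0, 0, 0]]
    - [[0, 0, 15], [0, 0, 0]]
    - [[0, 0, 16.5], [0, 0, 0]]
    - [[0, 0, 18], [0, 0, 0]]

```text
t: 10.33
ee_pos: [0.427, 0.2346, 0.1066]
orientation: [[-0.999, -0.048, 0.001], [-0.048, 0.999, 0.0], [-0.001, 0.0, -1.0]]
contact_force: [4.8, 1.3, 3.6]
opening: 0.003
```

drive_tool:
  deltas:
    - [[0, 0, 1], [0, 0, 0]]
    - [[0, 0, 2], [0, 0, 0]]
    - [[0, 0, 3], [0, 0, 0]]
    - [[0, 0, 4], [0, 0, 0]]
    - [[0, 0, 5], [0, 0, 0]]
    - [[0, 0, 6], [0, 0, 0]]
    - [[0, 0, 7], [0, 0, 0]]
    - [[0, 0, 8], [0, 0, 0]]
    - [[0, 0, 9], [0, 0, 0]]
    - [[0, 0, 10], [0, 0, 0]]
    - [[0, 0, 11], [0, 0, 0]]
    - [[0, 0, 12], [0, 0, 0]]

```text
t: 11.33
ee_pos: [0.4264, 0.2345, 0.1183]
orientation: [[-0.999, -0.048, -0.001], [-0.048, 0.999, -0.0], [0.001, -0.0, -1.0]]
contact_force: [-0.2, 0.4, -0.2]
opening: 0.001
```

The contact force has dropped to about zero at z = 0.118. I'll lift the hand straight up, back it away and check.

drive_tool:
  deltas:
    - [[0, 0, 2], [0, 0, 0]]
    - [[0, 0, 5], [0, 0, 0]]
    - [[0, 0, 15], [0, 0, 0]]
    - [[0, 0, 30], [0, 0, 0]]
    - [[0, 0, 50], [0, 0, 0]]
    - [[0, 0, 70], [0, 0, 0]]
    - [[0, 0, 90], [0, 0, 0]]
    - [[0, 0, 105], [0, 0, 0]]
    - [[-25, 0, 115], [0, 0, 0]]
    - [[-50, 0, 115], [0, 0, 0]]
    - [[-65, 0, 115], [0, 0, 0]]
    - [[-65, 0, 115], [0, 0, 0]]

```text
t: 12.33
ee_pos: [0.3592, 0.2346, 0.2339]
orientation: [[-0.999, -0.05, -0.0], [-0.05, 0.999, 0.0], [0.0, 0.0, -1.0]]
contact_force: [0.2, 0.1, -0.8]
opening: -0.005
```

Run:
```python
from h import *
print(robot.get_obs()["ee_pos"],robot.get_obs()["contact_force"])
im=robot.read_camera("scene");a=cv2.resize(im[180:400,270:500],None,fx=2.2,fy=2.2);cv2.imwrite("pics/e.png",a)
print("mean diff",cv2.absdiff(a,cv2.imread("pics/b.png"))[150:].mean())
robot.read_camera("top")
for c in("scene","top"):
  for q in("lid","bolt","nut","jar","wrench","lever_pad"):
    for d in robot.silhouettes(c,q)[:1]: print(c,q,np.array(d["location"]))
```

```text
[0.3592 0.2346 0.2339] [ 0.2328  0.0921 -0.7989]
mean diff 3.744402499349128
scene lid [359.9 241.8]
scene bolt [468.1 284.9]
scene jar [316.7 217.6]
scene wrench [414.6 369. ]
scene lever_pad [432.7 219.5]
top lid [339.5 199.5]
top bolt [209.4 261. ]
top nut [323.3 260.9]
top jar [338.2 197.8]
top wrench [184.  186.3]
top lever_pad [263.6 265. ]
```

View pics/e.png

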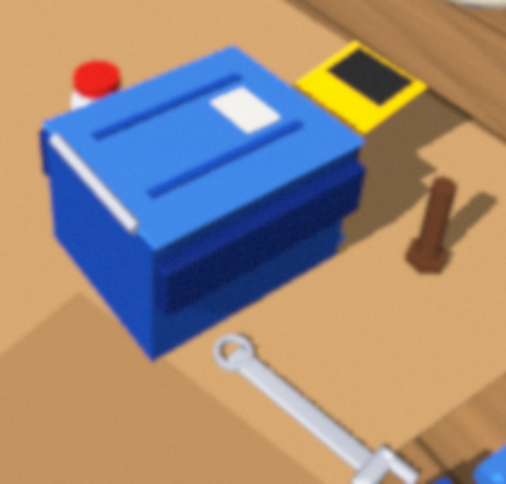

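The picture looks the same as the first one: the lid is shut, the lever is up, and the bolt at (430, 225), the jar and the wrench haven't moved.

```bash
python3 -c "
from workcell import robot
print(robot.job_done())"
```

```text
the job is handed in; nothing more can be done
None
```

I pressed the lever with the closed fingertips down to its stop, where the force rose to about 15 N. The lid's front corners matched the prediction for 1.1 rad, so it was fully open, and I held it there for about 3 s. I then raised the hand at 12–24 mm/s until the contact force was about zero at z = 0.118 m, moved it clear, and handed in at about 12.5 s.

**Last checks:**
- **Bin:** the final scene picture looks the same as the first, with the lid shut and the lever up. The closing speed was not measured directly; at those hand speeds it should have been at most about 0.6 rad/s.
- **Loose items:** the bolt, jar and wrench look unmoved in that picture. Their detected positions, and the nut's in the top view, agree with the start within a few pixels; the largest shift was about 5 px, for the wrench in the scene view. I put that down to detector noise.
- **Disagreement:** in the last top view the detector placed the "lid" on the jar, at (339, 199). This is a false detection; the scene view shows the lid shut.

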